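# Load the dead-weight gauge tester and open its valve

### The arm

A 6-joint arm with a two-finger parallel gripper is mounted at the origin on the work surface. World frame = base frame: x ahead of the robot, y to its left, z up, the work surface at z = 0. Lengths are in m, angles in rad, forces in N, time in s.
With the tool pointing down it reaches from about 0.325 to 1 m from the base axis. Payload 5.1 kg.
Tool frame: the origin (TCP) lies at the very end of the fingers, on their centre line; the grasp point (between the pads) lies manip.grip_point_offset behind it (manip.grip_point_offset is the distance from the TCP to the grasp point, in m); z points along the fingers, y is the line along which they close (so a half turn about z gives the same grasp; the last joint's range is limited). The gripper opens to 85 mm and grips with 20 to 120 N. Pads are 22 mm wide; open, the fingers measure 114 mm over their backs; the gripper's body (76 mm by 85 mm) begins 54 mm behind the grasp point. The pads swing forward as they close: fully open they stand 13 mm farther back than shut.
Start: joints at [-1.29, 0.124, 1.65, -0, 1.367, -0.083], TCP at [0.231, -0.607, 0.231] pointing down, gripper open.
Joint ranges: [-2.61, 2.61], [-1.02, 2.33], [0.03, 2.71], [-1.35, 4.49], [0.32, 2.68], [-2.91, 2.91]. Speed limits (rad/s): [2.57, 2.57, 3.14, 3.14, 3.14, 3.14].

### API

Orientations are given as a unit quaternion [w, x, y, z].
In Python, from workcell import manip, camera, camera_params gives the robot as it stands. The module is installed in compiled form; this text tells all that it offers.
- The arm moves only by the tool carry_out, never from a script. Its argument "motion" is a list of rows, each a list of 3 entries, a list of its own where there are three numbers: the finger opening in cm, from 0 to 8.54, then the shift along the tool's x, y, z in cm, then the turn about the tool's z in rad. In form: [[hand, [x, y, z], spin], ...]. A call has 1 to 10 rows; each row shifts and turns the commanded pose from where the row before left it, along the tool's axes as they then stand; what a row does not reach is not made up. A row lasts 1/12 s, in which the tool goes at most 41.7 mm and 7.16 degrees, less where a joint would pass 70% of its speed; a pose out of reach is approached as far as the arm can. A call is refused whole if a number of a shift passes 4.17 or a number of a turn 0.125, either way. A call with a gripper value outside its range is refused whole. The fingers move at their own pace and stop on an object; "newtons" is the grip in N (left out, the last holds). Time passes only in rows, so rows that do not move let the fingers close. It gives the time, the measured TCP pose, the force, the opening and the grip force at its end, in the units of the state.
- manip.read_state(): the state, without advancing time (a new reading comes with each control period).
- camera(name): name is "scene" or "top"; returns (picture, depth): 420x560x3 uint8, red, green, blue; 420x560 float32, m along the optical axis (not along the pixel's ray), 0 where there is no reading.
- camera_params(name): a dict with "camera_matrix" (3x3 intrinsics, pixels), "camera_from_world" (4x4, takes a point from world to camera coordinates). Camera axes: x right, y up, looking along -z (the intrinsics and any distortion apply to the point x, -y, -z); pixel columns grow to the right and rows downward; lengths in m; the calibration is good to about 2 mm. A picture is of the moment at which its call begins. camera_params takes no time and is no camera call.
- manip.job_done(): hands the job in; it is judged then, once.
The state is a dict: "t": time; "joint_pos": joint angles; "joint_velocities": joint speeds; "joint_efforts": joint torques, N m; "tool_pos": TCP position; "tool_rot": TCP orientation; "contact_force": force on the tool from outside, world axes, zero at the start; "torque": the same for the moment, N m; "grip_width": opening from 0.0 (shut) to 1.0 (fully open); "finger_force": force on a finger pad.
Only numpy, scipy, OpenCV 4.12 (cv2) and the standard library are available. Lean on these libraries where they do the work, as an engineer would, in place of code of your own. Each camera call takes 0.05 s, during which the arm holds its last target. There are 200 camera calls.

### The job

Load the gauge tester. First shut its valve by swinging the lever fully over towards the robot; then pile all the round steel weights that are on the bench in one neat stack, flat and centred on the round dark carrier plate, the largest at the bottom and each one above smaller than the one below (if the weight already on the plate is not the largest present, take it off first). Once the whole stack stands, swing the lever fully over, away from the robot, to open the valve. Leave the other things on the bench where they are.

Things in the scene. Friction and masses are not known exactly. Their poses are not given: they have to be found in the camera images.
- weight68: plain solid steel disc weight, 68 mm in diameter, 22 mm thick, same on both faces, 0.62 kg give or take 30 %; origin at its centre (mid-thickness), z along its axis; may be absent
- weight61: plain solid steel disc weight, 61 mm in diameter, 22 mm thick, same on both faces, 0.50 kg give or take 30 %; origin at its centre (mid-thickness), z along its axis; may be absent
- weight54: plain solid steel disc weight, 54 mm in diameter, 22 mm thick, same on both faces, 0.39 kg give or take 30 %; origin at its centre (mid-thickness), z along its axis; may be absent
- weight47: plain solid steel disc weight, 47 mm in diameter, 22 mm thick, same on both faces, 0.30 kg give or take 30 %; origin at its centre (mid-thickness), z along its axis; may be absent
- weight40: plain solid steel disc weight, 40 mm in diameter, 22 mm thick, same on both faces, 0.21 kg give or take 30 %; origin at its centre (mid-thickness), z along its axis; may be absent
- weight33: plain solid steel disc weight, 33 mm in diameter, 22 mm thick, same on both faces, 0.15 kg give or take 30 %; origin at its centre (mid-thickness), z along its axis; may be absent
- carrier: the tester's fixed round dark steel carrier plate, 76 mm in diameter, 8 mm high, with a bright ring on it; origin at the centre of its underside on the bench, so its top is 8 mm above; may carry one weight at the start
- mat: fixed black rubber mat, 250 (x) by 350 (y) by 8 mm high, on which the other weights lie spaced out; origin at the centre of its underside
- valve (a joint): shut-off lever's angle: 0 = leaning towards the robot (shut), 1.0 = leaning away from the robot (fully open, at its stop); starts partly or fully open, between 0.4 and 1.0, light friction (under 2 N at the ball), stays where it is left
- valve_base: fixed lever block, 70 (x) by 50 (y) by 25 mm high, origin at the centre of its underside; its x axis is the way the lever swings open; the pivot lies 22 mm above the origin, along the block's y; a 10 mm thick lever leans from 0.5 rad to one side of upright (-x) at 0 to 0.5 rad to the other side (+x)
- valve_tip (a point): centre of the 26 mm steel ball on the end of the lever, 80 mm from the pivot
- fitting: bystander: loose brass fitting standing on the mat among the weights, 30 mm wide, 70 mm tall; origin at its foot
- plug: bystander: loose steel and brass plug standing between the robot and the carrier, 40 mm wide, 65 mm tall; origin at its foot
- screwdriver: bystander: loose screwdriver lying to the right of the mat, 200 mm long along its x; origin at its middle
- dish: bystander: loose steel bowl, 110 mm wide, 35 mm high; origin at its foot
- can: bystander: loose white spray can standing beyond the mat, 58 mm wide, 150 mm tall; origin at its foot

How it is judged:
On the way, in this order (a step that is already met when the one before it is completed fails the run):
1. the valve lever is first swung fully towards the robot (value of joint valve below 0.15 rad), for 0.2 s.
2. all the weights present stand on the carrier plate in one centred stack, sizes decreasing upwards (horizontal distance between each of weight68, weight61, weight54, weight47, weight40, weight33 and carrier below 0.01 m and (angle between weight68's own z axis and vertical below 0.08 rad or angle between weight68's own z axis and vertical above 3.06 rad) and (angle between weight61's own z axis and vertical below 0.08 rad or angle between weight61's own z axis and vertical above 3.06 rad) and (angle between weight54's own z axis and vertical below 0.08 rad or angle between weight54's own z axis and vertical above 3.06 rad) and (angle between weight47's own z axis and vertical below 0.08 rad or angle between weight47's own z axis and vertical above 3.06 rad) and (angle between weight40's own z axis and vertical below 0.08 rad or angle between weight40's own z axis and vertical above 3.06 rad) and (angle between weight33's own z axis and vertical below 0.08 rad or angle between weight33's own z axis and vertical above 3.06 rad) and linear speed of each of weight68, weight61, weight54, weight47, weight40, weight33 below 0.03 m/s and ((angle between weight68's own z axis and vertical below 0.08 rad and z of weight61 in the frame of weight68 above 0.016 m) or (angle between weight68's own z axis and vertical above 3.06 rad and z of weight61 in the frame of weight68 below -0.016 m)) and ((angle between weight68's own z axis and vertical below 0.08 rad and z of weight54 in the frame of weight68 above 0.016 m) or (angle between weight68's own z axis and vertical above 3.06 rad and z of weight54 in the frame of weight68 below -0.016 m)) and ((angle between weight68's own z axis and vertical below 0.08 rad and z of weight47 in the frame of weight68 above 0.016 m) or (angle between weight68's own z axis and vertical above 3.06 rad and z of weight47 in the frame of weight68 below -0.016 m)) and ((angle between weight68's own z axis and vertical below 0.08 rad and z of weight40 in the frame of weight68 above 0.016 m) or (angle between weight68's own z axis and vertical above 3.06 rad and z of weight40 in the frame of weight68 below -0.016 m)) and ((angle between weight68's own z axis and vertical below 0.08 rad and z of weight33 in the frame of weight68 above 0.016 m) or (angle between weight68's own z axis and vertical above 3.06 rad and z of weight33 in the frame of weight68 below -0.016 m)) and ((angle between weight61's own z axis and vertical below 0.08 rad and z of weight54 in the frame of weight61 above 0.016 m) or (angle between weight61's own z axis and vertical above 3.06 rad and z of weight54 in the frame of weight61 below -0.016 m)) and ((angle between weight61's own z axis and vertical below 0.08 rad and z of weight47 in the frame of weight61 above 0.016 m) or (angle between weight61's own z axis and vertical above 3.06 rad and z of weight47 in the frame of weight61 below -0.016 m)) and ((angle between weight61's own z axis and vertical below 0.08 rad and z of weight40 in the frame of weight61 above 0.016 m) or (angle between weight61's own z axis and vertical above 3.06 rad and z of weight40 in the frame of weight61 below -0.016 m)) and ((angle between weight61's own z axis and vertical below 0.08 rad and z of weight33 in the frame of weight61 above 0.016 m) or (angle between weight61's own z axis and vertical above 3.06 rad and z of weight33 in the frame of weight61 below -0.016 m)) and ((angle between weight54's own z axis and vertical below 0.08 rad and z of weight47 in the frame of weight54 above 0.016 m) or (angle between weight54's own z axis and vertical above 3.06 rad and z of weight47 in the frame of weight54 below -0.016 m)) and ((angle between weight54's own z axis and vertical below 0.08 rad and z of weight40 in the frame of weight54 above 0.016 m) or (angle between weight54's own z axis and vertical above 3.06 rad and z of weight40 in the frame of weight54 below -0.016 m)) and ((angle between weight54's own z axis and vertical below 0.08 rad and z of weight33 in the frame of weight54 above 0.016 m) or (angle between weight54's own z axis and vertical above 3.06 rad and z of weight33 in the frame of weight54 below -0.016 m)) and ((angle between weight47's own z axis and vertical below 0.08 rad and z of weight40 in the frame of weight47 above 0.016 m) or (angle between weight47's own z axis and vertical above 3.06 rad and z of weight40 in the frame of weight47 below -0.016 m)) and ((angle between weight47's own z axis and vertical below 0.08 rad and z of weight33 in the frame of weight47 above 0.016 m) or (angle between weight47's own z axis and vertical above 3.06 rad and z of weight33 in the frame of weight47 below -0.016 m)) and ((angle between weight40's own z axis and vertical below 0.08 rad and z of weight33 in the frame of weight40 above 0.016 m) or (angle between weight40's own z axis and vertical above 3.06 rad and z of weight33 in the frame of weight40 below -0.016 m))), for 0.2 s.
3. then the valve lever is swung fully over (value of joint valve above 0.85 rad), for 0.2 s.
At the end, for the whole second after the job is handed in: every weight present lies flat (within about 5 degrees) and still in one stack on the carrier plate, its centre within 10 mm of the plate's axis, each above all larger ones; the valve lever is past 0.85 of its 1.0 rad; nothing touched by the robot (all of step 2 and value of joint valve above 0.85 rad).
It fails at once if the fitting is pushed more than 50 mm from its place or knocked over (distance of fitting from where it was at the start of the episode above 0.05 m or angle between fitting's own z axis and vertical above 0.6 rad).
It fails at once if the screwdriver is pushed more than 50 mm from its place (distance of screwdriver from where it was at the start of the episode above 0.05 m).
It fails at once if the dish is pushed more than 50 mm from its place or knocked over (distance of dish from where it was at the start of the episode above 0.05 m or angle between dish's own z axis and vertical above 0.6 rad).
It fails at once if the can is pushed more than 50 mm from its place or knocked over (distance of can from where it was at the start of the episode above 0.05 m or angle between can's own z axis and vertical above 0.6 rad).
It fails at once if the plug is pushed more than 50 mm from its place or knocked over (distance of plug from where it was at the start of the episode above 0.05 m or angle between plug's own z axis and vertical above 0.6 rad).
Of weight68, weight61, weight54, weight47, weight40, weight33 only 5 to 6 are there at a start; the rules pass over those that are not, and their reading is None.
At some moment in a run one of weight68, weight61, weight54, weight47, weight40, weight33 may be knocked a few centimetres aside while the robot is not near it.
Once in a run the grip may slacken for a moment while it holds something.
It also fails if it takes over 210 s, if anything falls off the work surface, if the arm or the gripper's body presses on something with over 40 N, if the wrist force passes 120 N, or if a joint passes its speed limit or range.

## Working session

There is one attempt and no reset: what is moved stays moved. The work goes in short steps, Python scripts to look and compute and a tool call to move; the robot and the scene stay as the last step left them, time stands still between calls to the robot, and variables do not carry over. Pictures are saved under pics/ and viewed, at most 14 in all, crops included, and the job is handed in when it is done.

Besides the shell and the picture viewer there is one more tool, called as name(argument=value, ...) on one line, values as JSON. carry_out: Moves the arm, as the interface text tells. Its arguments: {"type":"object","properties":{"motion":{"type":"array"},"newtons":{"type":"number"}},"required":["motion"]}

```bash
mkdir -p pics; cat > h.py <<'E'
import numpy as np, cv2
from workcell import manip, camera, camera_params
def snap(n,f=None):
    p,d=camera(n)
    np.savez(''+n+'.npz',p=p,d=d)
    if f: cv2.imwrite('pics/'+f,p[:,:,::-1])
    return p,d
def world(n,d):
    c=camera_params(n);K=c['camera_matrix'];T=np.linalg.inv(c['camera_from_world'])
    v,u=np.mgrid[:d.shape[0],:d.shape[1]]
    x=(u-K[0,2])/K[0,0]*d; y=(v-K[1,2])/K[1,1]*d
    P=np.stack([x,-y,-d],-1)
    return P@T[:3,:3].T+T[:3,3]
E
python3 - <<'E'
from h import *
for n in('scene','top'):
    snap(n,n+'0.png'); c=camera_params(n); print(c)
s=manip.read_state(); print(s, manip.grip_point_offset)
E
```

```text
{'camera_matrix': array([[403.54701622,   0.        , 271.91278488],
       [  0.        , 403.54701622, 211.04538685],
       [  0.        ,   0.        ,   1.        ]]), 'camera_from_world': array([[-0.05497881,  0.9984745 , -0.00509924,  0.06617397],
       [-0.69754822, -0.03475389,  0.71569452,  0.37269151],
       [ 0.71442551,  0.042905  ,  0.69839484, -1.41249769],
       [ 0.        ,  0.        ,  0.        ,  1.        ]])}
{'camera_matrix': array([[490.30848649,   0.        , 280.10718973],
       [  0.        , 490.30848649, 202.3456339 ],
       [  0.        ,   0.        ,   1.        ]]), 'camera_from_world': array([[ 1.26925255e-02, -9.99917765e-01,  1.83405383e-03,
        -2.87863473e-02],
       [ 9.83735858e-01,  1.28157416e-02,  1.79163387e-01,
        -6.14924573e-01],
       [-1.79172158e-01, -4.69811335e-04,  9.83817624e-01,
        -1.14374627e+00],
       [ 0.00000000e+00,  0.00000000e+00,  0.00000000e+00,
         1.00000000e+00]])}
{'t': 0.1, 'joint_pos': array([-1.28962067e+00,  1.24470077e-01,  1.65152925e+00, -2.45803064e-06,
        1.36752906e+00, -8.25624074e-02]), 'joint_velocities': array([-0.00085025, -0.0034229 , -0.00034681,  0.00010807, -0.00148258,
       -0.00093855]), 'joint_efforts': array([ 8.11450695e-05, -4.24931753e+01, -3.66652000e+01, -3.02727699e-05,
        3.98489647e-03,  6.00511214e-06]), 'tool_pos': array([ 0.23109102, -0.60693916,  0.23016126]), 'tool_rot': array([-9.62980477e-04,  9.83506857e-01,  1.80868255e-01, -9.71553783e-05]), 'contact_force': array([-0.40786229, -0.68262111,  0.25153731]), 'torque': array([-0.03004913,  0.01780477, -0.02964991]), 'finger_force': 0.0, 'grip_width': 0.9998100192761115} 0.0187
```

View pics/scene0.png

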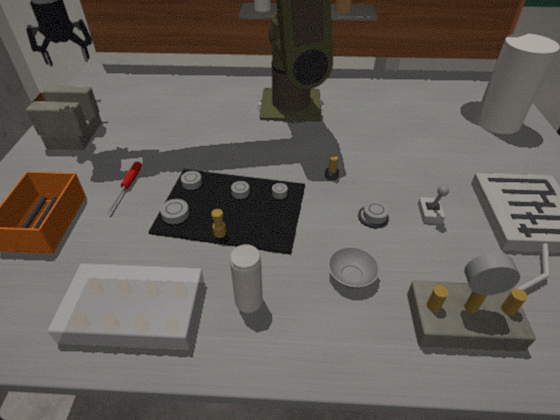

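View pics/top0.png

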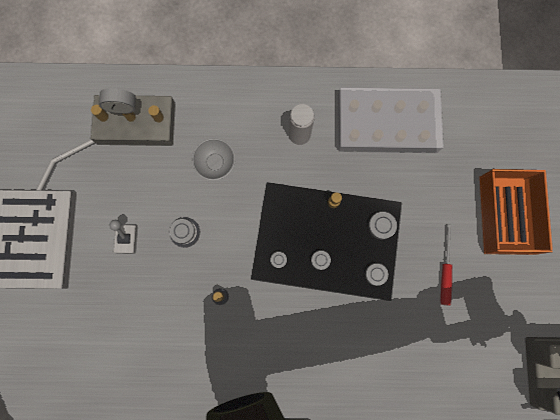

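The scene view shows four weights on the mat (at about (192,179), (175,210), (240,189), (280,190)) and one on the carrier at (375,213). The lever ball is at (443,190), and the fitting, plug, can, dish and screwdriver are all upright or in place. The top view matches: weights at (384,225), (377,274), (321,260), (279,260), carrier weight at (184,231), ball at about (115,225).

```bash
cat >> h.py <<'E'
SEEDS={'A':(384,225),'B':(377,274),'C':(321,260),'D':(279,260),'P':(184,231)}
def fitdisc(W,xy,zlo,zhi,r=.05):
    m=(np.hypot(W[...,0]-xy[0],W[...,1]-xy[1])<r)&(W[...,2]>zlo)&(W[...,2]<zhi)
    q=W[m]
    if len(q)<20: return None
    z=np.median(q[:,2]); t=q[abs(q[:,2]-z)<.005]
    c,rad=cv2.minEnclosingCircle((t[:,:2]*1000).astype(np.float32))
    return np.r_[np.array(c)/1000,z,2*rad/1000,len(t)]
E
python3 - <<'E'
from h import *
np.set_printoptions(precision=4,suppress=True)
Ws={n:world(n,np.load(n+'.npz')['d']) for n in('scene','top')}
T=Ws['top']
for k,(u,v) in SEEDS.items():
    p=T[v,u]; print(k,'seed',p)
    for n in Ws:
        print('  ',n,fitdisc(Ws[n],p[:2],.022,.045))
p=T[231,184]
print('carrier', [fitdisc(Ws[n],p[:2],.004,.015) for n in Ws])
for nm,(u,v) in dict(plug=(219,296),fit=(335,198),can=(302,116),dish=(213,160),block=(124,238),ball=(117,224),mat=(300,230),bench=(300,330),sd=(446,270)).items(): print(nm,T[v,u])
# ball from scene+top
for n in Ws:
    W=Ws[n];q0=T[238,124]
    m=(np.hypot(W[...,0]-q0[0],W[...,1]-q0[1])<.09)&(W[...,2]>.07)&(W[...,2]<.13); q=W[m]
    A=np.c_[2*q,np.ones(len(q))];s=np.linalg.lstsq(A,(q**2).sum(1),rcond=None)[0]; print(n,'ball',len(q),q.min(0),q.max(0),s[:3],np.sqrt(s[3]+s[:3]@s[:3]))
    m=(np.hypot(W[...,0]-q0[0],W[...,1]-q0[1])<.09)&(abs(W[...,2]-.025)<.004); q=W[m]
    print(' block',len(q),cv2.minAreaRect((q[:,:2]*1000).astype(np.float32)),np.median(q[:,2]))
c=np.load('top.npz')['p']
cv2.imwrite('pics/crop1.png',cv2.resize(c[170:310,90:470,::-1],None,fx=2.1,fy=2.1,interpolation=cv2.INTER_CUBIC))
E
```

```text
A seed [ 0.5665 -0.2796  0.028 ]
   scene [  0.5681  -0.2791   0.0281   0.0693 441.    ]
   top [  0.5662  -0.2772   0.0302   0.0687 563.    ]
B seed [ 0.4455 -0.2586  0.0324]
   scene [  0.4476  -0.262    0.0282   0.0553 220.    ]
   top [  0.4457  -0.259    0.0304   0.0543 377.    ]
C seed [ 0.4776 -0.1225  0.0333]
   scene [  0.4801  -0.1249   0.0281   0.049  182.    ]
   top [  0.478   -0.123    0.0305   0.0465 278.    ]
D seed [ 0.4765 -0.02    0.0301]
   scene [  0.4797  -0.0214   0.0281   0.0414 137.    ]
   top [  0.4778  -0.0187   0.0305   0.0388 198.    ]
P seed [0.5449 0.2159 0.0291]
   scene [  0.5461   0.2208   0.0284   0.0679 360.    ]
   top [  0.5456   0.2215   0.0312   0.0617 465.    ]
carrier [array([  0.547 ,   0.2156,   0.007 ,   0.0758, 177.    ]), array([  0.5446,   0.2158,   0.0083,   0.0978, 261.    ])]
plug [0.3885 0.1195 0.0654]
fit [ 0.6239 -0.1529  0.0761]
can [ 0.8024 -0.0692  0.1511]
dish [0.7324 0.1537 0.0098]
block [0.5246 0.3599 0.0391]
ball [0.5496 0.3559 0.1094]
mat [ 0.5535 -0.0718  0.0099]
bench [ 0.3089 -0.0734  0.0029]
sd [ 0.4578 -0.4305  0.0214]
scene ball 117 [0.5392 0.3479 0.0708] [0.5622 0.3718 0.1112] [0.5449 0.3624 0.0934] 0.017143117085749476
 block 292 ((525.656982421875, 360.2869567871094), (49.14289093017578, 71.5257339477539), 89.36137390136719) 0.023701649032349836
top ball 110 [0.5354 0.3501 0.0704] [0.5607 0.3725 0.115 ] [0.549  0.3647 0.0929] 0.018370595687124354
 block 360 ((525.1595458984375, 362.4792785644531), (67.7239761352539, 52.06846618652344), 0.4932114779949188) 0.02567144834134727
```

View pics/crop1.png

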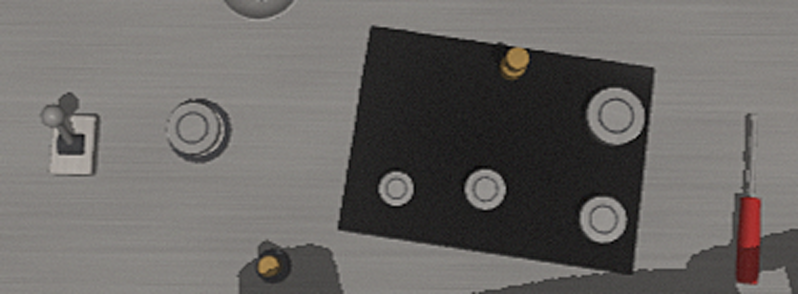

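The enlarged crop shows the carrier weight slightly left of centre on the plate, and the ball at crop (53,117). Measured diameters are A = 68, carrier weight P = 61, B = 54, C = 47 and D = 40 mm, so weight33 is absent. P has to come off first. First I move to the lever.

carry_out(motion=[[0,[0,0,0],0.121],[0,[0,0,0],0.121],[0,[0,0,0],0.122],[0,[0.75,-1.9,0],0],[0,[1.5,-3.85,0],0],[0,[1.5,-3.85,0],0],[0,[1.5,-3.85,0],0],[0,[1.5,-3.85,0],0],[0,[1.5,-3.85,0],0],[0,[1.5,-3.85,0],0]], newtons=60)

```text
t: 0.93
tool_pos: [0.3288, -0.3554, 0.2307]
tool_rot: [-0.0, 1.0, -0.0, -0.0]
contact_force: [0.8, -0.2, -0.5]
grip_width: -0.0
finger_force: 0.0
```

carry_out(motion=[[0,[1.5,-3.85,0],0],[0,[1.5,-3.85,0],0],[0,[1.5,-3.85,0],0],[0,[1.5,-3.85,0],0],[0,[1.5,-3.85,0],0],[0,[1.5,-3.85,0],0],[0,[1.5,-3.85,0],0],[0,[1.5,-3.85,0],0],[0,[1.5,-3.85,0],0],[0,[1.5,-3.85,0],0]])

```text
t: 1.77
tool_pos: [0.4789, 0.0297, 0.2311]
tool_rot: [0.0, 1.0, 0.0, 0.0]
contact_force: [0.3, 0.7, -0.1]
grip_width: -0.003
finger_force: 0.0
```

carry_out(motion=[[0,[1.5,-3.85,0],0],[0,[1.5,-3.85,0],0],[0,[1.5,-3.85,0],0],[0,[1.5,-3.85,0],0],[0,[1.5,-3.85,0],0],[0,[1.5,-3.85,0],0],[0,[1.5,-3.85,0],0],[0,[1.0,-2.7,0],0],[0,[0,0,0],0],[0,[0,0,0],0]])

```text
t: 2.6
tool_pos: [0.5936, 0.3251, 0.2299]
tool_rot: [0.001, 1.0, 0.001, -0.001]
contact_force: [-0.2, 0.4, -0.2]
grip_width: -0.002
finger_force: 0.0
```

carry_out(motion=[[0,[0.9,-3.7,0],0],[0,[0.8,0,0.5],0],[0,[0,0,3],0],[0,[0,0,4],0],[0,[0,0,4],0],[0,[0,0,2.7],0],[0,[0,0,0],0],[0,[-1.5,0,0],0],[0,[-2,0,0],0],[0,[-2,0,0],0]])

```text
t: 3.43
tool_pos: [0.5573, 0.3604, 0.092]
tool_rot: [-0.001, 1.0, -0.001, 0.002]
contact_force: [1.4, -0.0, 1.2]
grip_width: 0.001
finger_force: 0.8
```

carry_out(motion=[[0,[-1.5,0,0],0],[0,[-1.5,0,0],0],[0,[-1,0,0],0],[0,[-0.5,0,0],0],[0,[0,0,0],0]])

```text
t: 3.85
tool_pos: [0.5108, 0.3609, 0.0907]
tool_rot: [-0.0, 1.0, -0.0, 0.001]
contact_force: [0.6, -0.1, -0.3]
grip_width: 0.002
finger_force: 0.0
```

```bash
python3 - <<'E'
from h import *
p,d=snap('scene'); cv2.imwrite('pics/c2.png',cv2.resize(p[130:260,330:530,::-1],None,fx=3,fy=3,interpolation=cv2.INTER_CUBIC))
print(manip.read_state()['contact_force'],manip.read_state()['tool_pos'])
E
```

```text
[-0.31100263  0.2460295   0.19871903] [0.51131482 0.36093662 0.09048852]
```

View pics/c2.png

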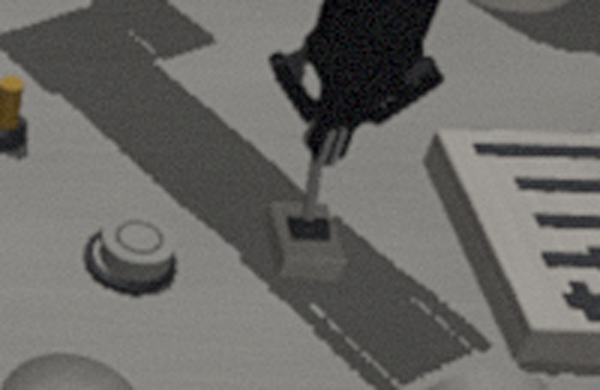

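The lever (crop (315,190)) now leans towards the robot, with its ball hidden behind the fingers. I'll nudge a bit further until the stop is felt.

carry_out(motion=[[0,[-0.3,0,0],0],[0,[-0.2,0,0],0],[0,[0,0,0],0],[0,[0,0,0],0]])

```text
t: 4.23
tool_pos: [0.5087, 0.361, 0.0902]
tool_rot: [-0.0, 1.0, -0.0, 0.003]
contact_force: [6.5, -0.3, -0.9]
grip_width: -0.002
finger_force: 3.3
```

carry_out(motion=[[0,[2,0,0],0],[0,[0,0,-3],0],[2,[0,0,-4],0],[5,[0.5,3.5,-1],0],[8.5,[0.5,3.5,0],0],[8.5,[0.5,3.5,0],0],[8.5,[0.5,3.5,0],0],[8.5,[0,0,2],0],[8.5,[0,0,4],0],[8.5,[0,0,4],0]])

```text
t: 5.07
tool_pos: [0.5484, 0.2206, 0.0709]
tool_rot: [-0.001, 1.0, -0.001, 0.003]
contact_force: [0.2, -0.1, -0.6]
grip_width: 0.994
finger_force: 0.0
```

carry_out(motion=[[8.5,[0,0,1],0],[8.5,[0,0,0],0],[8.5,[0,0,0],0]])

```text
t: 5.32
tool_pos: [0.5463, 0.2211, 0.0598]
tool_rot: [0.0, 1.0, -0.0, -0.0]
contact_force: [1.0, -0.0, 0.3]
grip_width: 0.996
finger_force: 0.0
```

```bash
python3 - <<'E'
from h import *
p,d=snap('scene'); q,_=snap('top'); 
a=cv2.resize(p[130:260,300:500,::-1],None,fx=2,fy=2,interpolation=cv2.INTER_CUBIC)
b=cv2.resize(q[165:295,90:290,::-1],None,fx=2,fy=2,interpolation=cv2.INTER_CUBIC)
cv2.imwrite('pics/c3.png',np.hstack([a,b]))
print(manip.read_state()['contact_force'],manip.read_state()['tool_pos'])
E
```

```text
[ 0.02866774 -0.12153813  1.45472138] [0.54805231 0.22181585 0.06230028]
```

View pics/c3.png

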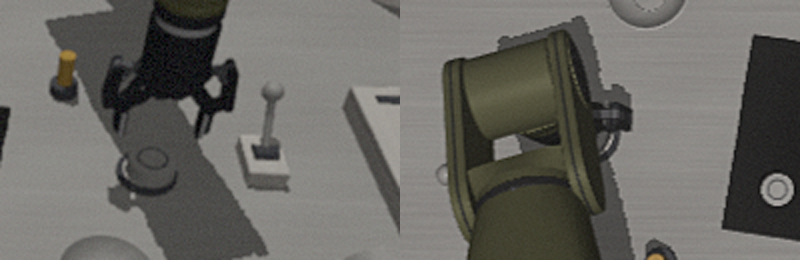

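The gripper straddles the carrier weight (left half, (150,165)), and the lever, at (270,120), leans to the robot's side. Next I descend and grip.

carry_out(motion=[[8.5,[0,0,2],0],[8.5,[0,0,2],0],[8.5,[0,0,0.8],0],[8.5,[0,0,0],0],[5.5,[0,0,0],0],[5.5,[0,0,0],0],[5.5,[0,0,0],0],[5.5,[0,0,0],0],[5.5,[0,0,0],0]])

```text
t: 6.17
tool_pos: [0.5478, 0.2218, 0.0141]
tool_rot: [-0.001, 1.0, -0.0, 0.002]
contact_force: [-1.0, 0.9, 6.8]
grip_width: 0.685
finger_force: 65.5
```

carry_out(motion=[[5.5,[0,0,-0.5],0],[5.5,[0,0,-1],0],[5.5,[0,0,-2],0],[5.5,[0,0,-3],0],[5.5,[0,0,-2],0],[5.5,[0,0,0],0],[5.5,[0,0,0],0]])

```text
t: 6.75
tool_pos: [0.5465, 0.2211, 0.0975]
tool_rot: [-0.0, 1.0, -0.0, 0.001]
contact_force: [-0.5, -0.7, -5.1]
grip_width: 0.686
finger_force: 65.8
```

```bash
python3 - <<'E'
from h import *
np.set_printoptions(precision=4,suppress=True)
print([ (s['tool_pos'],s['contact_force'],s['grip_width'],s['finger_force']) for s in [manip.read_state()]])
p,d=snap('scene'); W=world('scene',d)
a=cv2.resize(p[130:230,300:460,::-1],None,fx=3,fy=3,interpolation=cv2.INTER_CUBIC)
cv2.imwrite('pics/c4.png',a)
# carrier now: points at z .004-.012
m=(np.hypot(W[...,0]-.546,W[...,1]-.218)<.06)&(W[...,2]>.0035)&(W[...,2]<.012);q=W[m]
print(len(q),cv2.minEnclosingCircle((q[:,:2]*1000).astype(np.float32)),q.min(0),q.max(0))
E
```

```text
[(array([0.5465, 0.2211, 0.0975]), array([-0.4701, -0.7006, -5.0669]), 0.6858403450064181, 65.84680438041687)]
528 ((545.0458374023438, 215.77415466308594), 39.792537689208984) [0.5054 0.1789 0.0035] [0.5848 0.2542 0.0109]
```

View pics/c4.png

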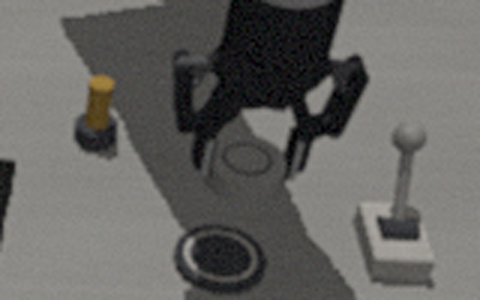

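P is held (about 5 N) and the plate is bare at crop (221,257). I set P aside on the bench at y ≈ 0.10.

carry_out(motion=[[5.5,[0,2,0],0],[5.5,[0,3.5,0],0],[5.5,[0,3.5,0],0],[5.5,[0,2.6,0],0],[5.5,[0,0.5,1],0],[5.5,[0,0,3],0],[5.5,[0,0,3],0],[5.5,[0,0,1.5],0],[5.5,[0,0,0.4],0],[5.5,[0,0,0],0]])

```text
t: 7.63
tool_pos: [0.5428, 0.0999, 0.0039]
tool_rot: [0.0, 1.0, -0.0, -0.004]
contact_force: [0.5, -0.2, -4.3]
grip_width: 0.686
finger_force: 74.7
```

carry_out(motion=[[5.5,[0,0,0.15],0],[5.5,[0,0,0.1],0],[5.5,[0,0,0],0]])

```text
t: 7.88
tool_pos: [0.5451, 0.1002, 0.0038]
tool_rot: [0.0, 1.0, 0.0, -0.001]
contact_force: [0.6, 1.2, -4.4]
grip_width: 0.683
finger_force: 74.7
```

carry_out(motion=[[5.5,[0,0,0.1],0],[5.5,[0,0,0],0],[7,[0,0,0],0],[8.5,[0,0,0],0],[8.5,[0,0,0],0],[8.5,[0,0,-2],0],[8.5,[0,0,-4],0],[8.5,[0,0,-4],0],[8.5,[0,0,-3],0]])

```text
t: 8.63
tool_pos: [0.5472, 0.1001, 0.1377]
tool_rot: [-0.0, 1.0, -0.0, 0.002]
contact_force: [1.4, -0.7, 1.2]
grip_width: 0.996
finger_force: 0.0
```

carry_out(motion=[[8.5,[0.2,2,0],0],[8.5,[0.25,4,0],0],[8.5,[0.25,4,0],0],[8.5,[0.25,4,0],0],[8.5,[0.25,4,0],0],[8.5,[0.25,4,0],0],[8.5,[0.25,4,0],0],[8.5,[0.25,4,0],0],[8.5,[0.25,4,0],0],[8.5,[0,3.6,0],0]])

```text
t: 9.47
tool_pos: [0.5682, -0.2789, 0.1348]
tool_rot: [0.001, 1.0, -0.0, 0.001]
contact_force: [0.9, 0.8, -0.1]
grip_width: 0.992
finger_force: 0.0
```

```bash
cat >> h.py <<'E'
EXP={'A':(.567,-.278),'B':(.4466,-.2605),'C':(.479,-.124),'D':(.4787,-.020),'P':(.546,.10)}
def look(keys='ABCDP',zlo={'P':.014}):
    np.set_printoptions(precision=4,suppress=True)
    Ws={n:world(n,snap(n)[1]) for n in('scene','top')}
    s=manip.read_state();print('t',s['t'],'tool',s['tool_pos'])
    for k in keys:
        for n in Ws: print(k,n,fitdisc(Ws[n],EXP[k],zlo.get(k,.022),zlo.get(k,.022)+.018))
    return Ws
E
python3 - <<'E'
from h import *
Ws=look()
for n in Ws:
    W=Ws[n];m=(np.hypot(W[...,0]-.546,W[...,1]-.218)<.055)&(W[...,2]>.0045)&(W[...,2]<.0125);q=W[m]
    # robust circle: component median + enclosing
    lab=m.astype(np.uint8);_,l,st,_=cv2.connectedComponentsWithStats(lab); i=1+st[1:,4].argmax(); q=W[l==i]
    print(n,len(q),cv2.minEnclosingCircle((q[:,:2]*1000).astype(np.float32)),q.mean(0))
E
```

```text
t 9.5667 tool [ 0.568  -0.2814  0.1349]
A scene [  0.568   -0.2793   0.0281   0.0701 439.    ]
A top [ 0.5721 -0.2617  0.0304  0.0531 64.    ]
B scene [  0.4479  -0.2614   0.028    0.0564 219.    ]
B top None
C scene [  0.4795  -0.1248   0.0281   0.049  185.    ]
C top [  0.478   -0.123    0.0306   0.047  282.    ]
D scene [  0.4791  -0.022    0.028    0.0422 135.    ]
D top [  0.4777  -0.0188   0.0309   0.0388 203.    ]
P scene [  0.545    0.0982   0.0204   0.0636 351.    ]
P top [  0.5441   0.1002   0.0231   0.0605 442.    ]
scene 502 ((545.7431030273438, 215.06326293945312), 39.5444450378418) [0.5474 0.2158 0.0068]
top 638 ((545.42138671875, 219.41552734375), 40.99874496459961) [0.5447 0.2181 0.0089]
```

carry_out(motion=[[8.5,[0,0.15,2],0],[8.5,[0,0,4],0],[8.5,[0,0,3],0],[8.5,[0,0,2.5],0],[8.5,[0,0,1.1],0],[8.5,[0,0,0],0],[6,[0,0,0],0],[6,[0,0,0],0],[6,[0,0,0],0],[6,[0,0,0],0]], newtons=80)

```text
t: 10.4
tool_pos: [0.5698, -0.2784, 0.0108]
tool_rot: [0.001, 1.0, -0.0, 0.002]
contact_force: [0.4, 1.4, 5.7]
grip_width: 0.764
finger_force: 90.1
```

carry_out(motion=[[6,[0,0,0],0],[6,[0,0,-0.5],0],[6,[0,0,-1],0],[6,[0,0,-2],0],[6,[0,0,-3],0],[6,[0,0,-4],0],[6,[0,0,-2.1],0],[6,[0,0,0],0]])

```text
t: 11.07
tool_pos: [0.5708, -0.2794, 0.1409]
tool_rot: [0.003, 1.0, -0.0, 0.005]
contact_force: [0.7, -1.1, -3.9]
grip_width: 0.763
finger_force: 93.2
```

carry_out(motion=[[6,[0,-2,0],0],[6,[-0.3,-4,0],0],[6,[-0.3,-4,0],0],[6,[-0.3,-4,0],0],[6,[-0.3,-4,0],0],[6,[-0.3,-4,0],0],[6,[-0.3,-4,0],0],[6,[-0.3,-4,0],0],[6,[0,-4,0],0],[6,[0,-4,0],0]])

```text
t: 11.9
tool_pos: [0.5444, 0.1041, 0.1309]
tool_rot: [0.0, 1.0, -0.0, -0.002]
contact_force: [1.0, 0.7, -5.3]
grip_width: 0.76
finger_force: 92.9
```

carry_out(motion=[[6,[0,-4,0],0],[6,[0,-4,0],0],[6,[0,-2.5,0],0],[6,[0,-1,0],0],[6,[0,0,2],0],[6,[0,0,4],0],[6,[0,0,2],0],[6,[0,0,0],0],[6,[0,0,0],0],[6,[0,0,0],0]])

```text
t: 12.73
tool_pos: [0.5475, 0.2172, 0.0544]
tool_rot: [-0.0, 1.0, -0.0, 0.0]
contact_force: [0.3, -0.2, -4.7]
grip_width: 0.762
finger_force: 92.7
```

```bash
python3 - <<'E'
from h import *
p,d=snap('scene'); W=world('scene',d); s=manip.read_state(); print(s['tool_pos'],s['contact_force'],s['finger_force'])
cv2.imwrite('pics/c5.png',cv2.resize(p[130:250,150:470,::-1],None,fx=2.4,fy=2.4,interpolation=cv2.INTER_CUBIC))
print(fitdisc(W,(.546,.217),.06,.085,.05))
E
```

```text
[0.54833866 0.2174802  0.05560088] [ 0.62314726 -0.15617047 -5.19044602] 92.67652988433838
[5.55002808e-01 2.14883026e-01 7.18982660e-02 9.14705048e-02
 4.91000000e+02]
```

View pics/c5.png

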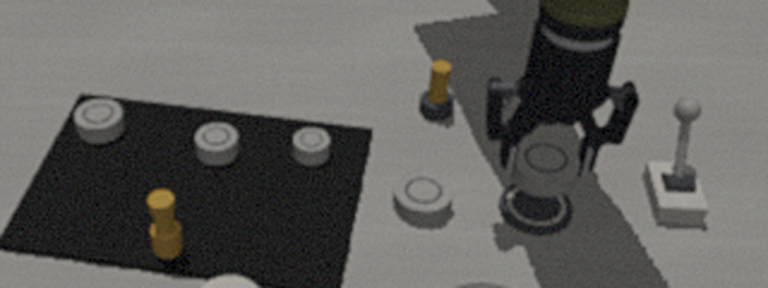

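The 68 mm weight hangs level above the plate (crop (545,165)), and everything else is where it was. Next I lower it.

carry_out(motion=[[6,[0,0,1.5],0],[6,[0,0,1.7],0],[6,[0,0,0.9],0],[6,[0,0,0.4],0],[6,[0,0,0.1],0],[6,[0,0,0],0]])

```text
t: 13.28
tool_pos: [0.5479, 0.2176, 0.0109]
tool_rot: [0.0, 1.0, -0.0, 0.0]
contact_force: [-4.9, -1.6, 3.3]
grip_width: 0.759
finger_force: 93.9
```

carry_out(motion=[[7.3,[0,0,0],0],[8.5,[0,0,0],0],[8.5,[0,0,0],0],[8.5,[0,0,-2],0],[8.5,[0,0,-4],0],[8.5,[0,0,-3.5],0],[8.5,[0,3,0],0],[8.5,[0,4,0],0],[8.5,[0,4,0],0],[8.5,[0,0.8,0],0]])

```text
t: 14.12
tool_pos: [0.5476, 0.0955, 0.1041]
tool_rot: [0.001, 1.0, -0.002, 0.001]
contact_force: [-0.2, 0.1, 0.1]
grip_width: 0.993
finger_force: 0.0
```

```bash
python3 - <<'E'
from h import *
EXP['A']=(.546,.217)
look()
E
```

```text
t 14.2167 tool [0.5476 0.0979 0.1037]
A scene [  0.5473   0.2149   0.0283   0.0695 441.    ]
A top [  0.5462   0.2174   0.0308   0.0692 104.    ]
B scene [  0.4472  -0.2618   0.0281   0.0566 216.    ]
B top [  0.4451  -0.2589   0.0302   0.0539 370.    ]
C scene [  0.4794  -0.1259   0.0283   0.0492 188.    ]
C top [  0.478   -0.123    0.0308   0.0468 280.    ]
D scene [  0.4782  -0.0212   0.0278   0.042  136.    ]
D top [  0.4778  -0.0187   0.0308   0.0389 202.    ]
P scene [  0.5453   0.097    0.0202   0.0634 352.    ]
P top [  0.5283   0.1077   0.0227   0.041  115.    ]
```

carry_out(motion=[[8.5,[-0.1,0,2],0],[8.5,[0,0,4],0],[8.5,[0,0,2.9],0],[8.5,[0,0,1],0],[8.5,[0,0,0],0],[5.5,[0,0,0],0],[5.5,[0,0,0],0],[5.5,[0,0,0],0],[5.5,[0,0,0],0],[5.5,[0,0,0],0]])

```text
t: 15.05
tool_pos: [0.5485, 0.1001, 0.0072]
tool_rot: [-0.0, 1.0, 0.0, 0.003]
contact_force: [-1.9, 2.3, 6.2]
grip_width: 0.673
finger_force: 86.4
```

carry_out(motion=[[5.5,[0,0,-0.5],0],[5.5,[0,0,-1],0],[5.5,[0,0,-2.5],0],[5.5,[0,0,-3],0],[5.5,[0.1,0,-1],0],[5.5,[0,-3,0],0],[5.5,[0,-4,0],0],[5.5,[0,-3.3,0],0],[5.5,[0,-1.5,0],0],[5.5,[0,0,0],0]])

```text
t: 15.88
tool_pos: [0.5464, 0.2203, 0.0837]
tool_rot: [-0.0, 1.0, 0.002, 0.0]
contact_force: [-0.2, -0.3, -4.6]
grip_width: 0.673
finger_force: 87.3
```

carry_out(motion=[[5.5,[0,0,1.5],0],[5.5,[0,0,1.5],0],[5.5,[0,0,1],0],[5.5,[0,0,0.5],0],[5.5,[0,0,0.2],0],[5.5,[0,0,0],0]])

```text
t: 16.38
tool_pos: [0.5468, 0.2168, 0.0372]
tool_rot: [0.0, 1.0, -0.0, -0.001]
contact_force: [0.1, -0.6, -2.8]
grip_width: 0.677
finger_force: 87.5
```

carry_out(motion=[[5.5,[0,0,0.2],0],[5.5,[0,0,0.1],0],[5.5,[0,0,0],0],[5.5,[0,0,0],0]])

```text
t: 16.72
tool_pos: [0.547, 0.2169, 0.0371]
tool_rot: [0.001, 1.0, -0.0, -0.001]
contact_force: [-11.4, -4.0, 15.7]
grip_width: 0.672
finger_force: 89.6
```

carry_out(motion=[[5.5,[0,0,-0.1],0],[6.5,[0,0,0],0],[8.5,[0,0,0],0],[8.5,[0,0,0],0],[8.5,[0,0,-2],0],[8.5,[0,0,-4],0],[8.5,[0,0,-3.9],0],[8.5,[0,2,0],0],[8.5,[-0.8,4,0],0],[8.5,[-0.8,4,0],0]])

```text
t: 17.55
tool_pos: [0.532, 0.1173, 0.1356]
tool_rot: [-0.0, 1.0, 0.001, 0.002]
contact_force: [0.3, -1.0, 0.1]
grip_width: 0.997
finger_force: 0.0
```

carry_out(motion=[[8.5,[-0.8,4,0],0],[8.5,[-0.8,4,0],0],[8.5,[-0.8,4,0],0],[8.5,[-0.8,4,0],0],[8.5,[-0.8,4,0],0],[8.5,[-0.8,4,0],0],[8.5,[-0.8,4,0],0],[8.5,[-0.8,4,0],0],[8.5,[-0.8,4,0],0],[8.5,[-1.2,1.7,0],0]])

```text
t: 18.38
tool_pos: [0.4468, -0.264, 0.1347]
tool_rot: [0.001, 1.0, -0.002, 0.001]
contact_force: [0.4, 0.5, -0.3]
grip_width: 0.997
finger_force: 0.0
```

```bash
python3 - <<'E'
from h import *
EXP['P']=(.546,.217)
Ws=look('PBCD',{'P':.044})
for n in Ws:
    W=Ws[n];m=(np.hypot(W[...,0]-.546,W[...,1]-.217)<.024)&(abs(W[...,2]-.052)<.012); q=W[m]
    print('tilt',np.linalg.lstsq(np.c_[q[:,:2]-[.546,.217],np.ones(len(q))],q[:,2],rcond=None)[0])
E
```

```text
t 18.4833 tool [ 0.4458 -0.2625  0.1341]
P scene [  0.5449   0.2154   0.0504   0.0643 367.    ]
P top [  0.5443   0.2166   0.0532   0.0609 479.    ]
B scene [  0.4473  -0.2626   0.0282   0.0574 224.    ]
B top [ 0.4492 -0.2468  0.0299  0.0443 23.    ]
C scene [  0.4794  -0.1247   0.0282   0.0493 186.    ]
C top [  0.4784  -0.1229   0.0303   0.0465 275.    ]
D scene [  0.4803  -0.0212   0.0284   0.0408 137.    ]
D top [  0.4777  -0.0188   0.0309   0.0388 201.    ]
tilt [ 0.0049 -0.0098  0.0507]
tilt [0.0073 0.0059 0.0534]
```

carry_out(motion=[[8.5,[0.05,0,2],0],[8.5,[0,0,4],0],[8.5,[0,0,3],0],[8.5,[0,0,2.4],0],[8.5,[0,0,1],0],[8.5,[0,0,0],0],[4.8,[0,0,0],0],[4.8,[0,0,0],0],[4.8,[0,0,0],0],[4.8,[0,0,0],0]])

```text
t: 19.32
tool_pos: [0.4493, -0.2605, 0.0128]
tool_rot: [0.001, 1.0, -0.0, 0.002]
contact_force: [-1.3, 2.0, 5.5]
grip_width: 0.6
finger_force: 84.1
```

carry_out(motion=[[4.8,[0,0,0],0],[4.8,[0,0,-0.5],0],[4.8,[0,0,-1],0],[4.8,[0,0,-2],0],[4.8,[0,0,-3],0],[4.8,[0,0,-4],0],[4.8,[0,0,-3],0],[4.8,[0,0,0],0]])

```text
t: 19.98
tool_pos: [0.4511, -0.2622, 0.1536]
tool_rot: [0.004, 1.0, -0.0, 0.006]
contact_force: [1.3, -1.5, -3.5]
grip_width: 0.596
finger_force: 84.7
```

carry_out(motion=[[4.8,[0,-2,0],0],[4.8,[0.9,-4,0],0],[4.8,[0.9,-4,0],0],[4.8,[0.9,-4,0],0],[4.8,[0.9,-4,0],0],[4.8,[0.9,-4,0],0],[4.8,[0.9,-4,0],0],[4.8,[0.9,-4,0],0],[4.8,[0.9,-4,0],0],[4.8,[0.9,-4,0],0]])

```text
t: 20.82
tool_pos: [0.5272, 0.1224, 0.1434]
tool_rot: [0.0, 1.0, 0.0, -0.001]
contact_force: [1.8, 0.2, -4.4]
grip_width: 0.595
finger_force: 84.9
```

carry_out(motion=[[4.8,[0.9,-4,0],0],[4.8,[0.9,-3.5,0],0],[4.8,[0,-2.2,0],0],[4.8,[0,0,1],0],[4.8,[0,0,2.5],0],[4.8,[0,0,2.5],0],[4.8,[0,0,1],0],[4.8,[0,0,0],0],[4.8,[0,0,0],0]])

```text
t: 21.57
tool_pos: [0.5455, 0.2168, 0.0737]
tool_rot: [0.0, 1.0, -0.0, -0.001]
contact_force: [-0.1, 1.6, -4.0]
grip_width: 0.602
finger_force: 85.0
```

```bash
python3 - <<'E'
from h import *
p,d=snap('scene'); W=world('scene',d); s=manip.read_state(); print(s['t'],s['tool_pos'],s['contact_force'],s['finger_force'],s['grip_width'])
cv2.imwrite('pics/c6.png',cv2.resize(p[130:250,150:470,::-1],None,fx=2.4,fy=2.4,interpolation=cv2.INTER_CUBIC))
E
```

```text
21.6167 [0.54683052 0.21716556 0.07539659] [ 0.27199349 -0.35311495 -4.83413977] 84.98063921928406 0.5993360509463216
```

View pics/c6.png

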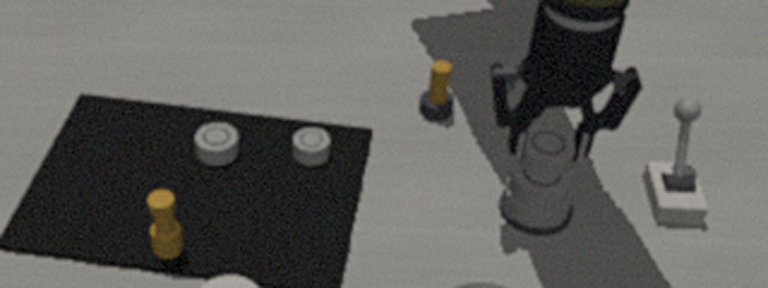

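The 54 mm weight hangs level over the two-weight stack (crop (548,150)). I lower it.

carry_out(motion=[[4.8,[0,0,0.8],0],[4.8,[0,0,0.7],0],[4.8,[0,0,0.3],0],[4.8,[0,0,0.15],0],[4.8,[0,0,0.1],0],[4.8,[0,0,0],0]])

```text
t: 22.12
tool_pos: [0.5466, 0.2174, 0.0568]
tool_rot: [0.0, 1.0, -0.0, -0.0]
contact_force: [-7.3, -1.5, 8.7]
grip_width: 0.599
finger_force: 86.6
```

carry_out(motion=[[6,[0,0,0],0],[8.5,[0,0,0],0],[8.5,[0,0,0],0],[8.5,[0,0,-2],0],[8.5,[0,0,-3],0],[8.5,[0,0,-3],0],[8.5,[0,2,0],0],[8.5,[-0.8,4,0],0],[8.5,[-0.8,4,0],0],[8.5,[-0.8,4,0],0]])

```text
t: 22.95
tool_pos: [0.5224, 0.0764, 0.135]
tool_rot: [0.0, 1.0, 0.001, 0.001]
contact_force: [0.9, -0.9, 0.6]
grip_width: 0.996
finger_force: 0.0
```

carry_out(motion=[[8.5,[-0.8,4,0],0],[8.5,[-0.8,4,0],0],[8.5,[-0.8,4,0],0],[8.5,[-0.8,4,0],0],[8.5,[-0.8,3,0],0],[8.5,[-0.3,1.1,0],0],[8.5,[0,0,0],0]])

```text
t: 23.53
tool_pos: [0.4792, -0.1256, 0.1347]
tool_rot: [0.0, 1.0, -0.002, 0.0]
contact_force: [-0.5, 0.2, 0.0]
grip_width: 1.0
finger_force: 0.0
```

```bash
cat >> h.py <<'E'
def tilt(Ws,z):
    for n in Ws:
        W=Ws[n];m=(np.hypot(W[...,0]-.546,W[...,1]-.217)<.017)&(abs(W[...,2]-z)<.012); q=W[m]
        print('tilt',np.linalg.lstsq(np.c_[q[:,:2]-[.546,.217],np.ones(len(q))],q[:,2],rcond=None)[0])
E
python3 - <<'E'
from h import *
EXP['B']=(.546,.217)
Ws=look('BCD',{'B':.066}); tilt(Ws,.074)
E
```

```text
t 23.6333 tool [ 0.4796 -0.1232  0.1344]
B scene [  0.5445   0.2146   0.0725   0.0578 297.    ]
B top [  0.5438   0.2166   0.0747   0.0549 390.    ]
C scene [  0.4801  -0.1246   0.028    0.0482 185.    ]
C top [ 0.4643 -0.1154  0.0301  0.0297 43.    ]
D scene [  0.4786  -0.0217   0.0282   0.0417 135.    ]
D top [  0.4778  -0.0188   0.0307   0.0388 197.    ]
tilt [-0.0044  0.0042  0.0729]
tilt [0.0137 0.0395 0.0748]
```

carry_out(motion=[[8.5,[0,0,2],0],[8.5,[0,0,4],0],[8.5,[0,0,3],0],[8.5,[0,0,2.4],0],[8.5,[0,0,1],0],[6.5,[0,0,0],0],[4.1,[0,0,0],0],[4.1,[0,0,0],0],[4.1,[0,0,0],0],[4.1,[0,0,0],0]])

```text
t: 24.47
tool_pos: [0.4816, -0.1239, 0.0131]
tool_rot: [0.001, 1.0, -0.0, 0.002]
contact_force: [-0.7, 2.4, 4.8]
grip_width: 0.517
finger_force: 82.4
```

carry_out(motion=[[4.1,[0,0,0],0],[4.1,[0,0,-0.5],0],[4.1,[0,0,-1],0],[4.1,[0,0,-2],0],[4.1,[0,0,-3],0],[4.1,[0,0,-4],0],[4.1,[0,0,-4],0],[4.1,[0,0,-1],0],[4.1,[0,0,0],0]])

```text
t: 25.22
tool_pos: [0.4818, -0.1246, 0.1705]
tool_rot: [0.002, 1.0, -0.0, 0.004]
contact_force: [1.1, 0.2, -3.2]
grip_width: 0.518
finger_force: 82.0
```

carry_out(motion=[[4.1,[0,-2,0],0],[4.1,[0.8,-4,0],0],[4.1,[0.8,-4,0],0],[4.1,[0.8,-4,0],0],[4.1,[0.8,-4,0],0],[4.1,[0.8,-4,0],0],[4.1,[0.8,-4,0],0],[4.1,[0.8,-4,0],0],[4.1,[0.8,-3,0],0],[4.1,[0.4,-1.1,0],0]])

```text
t: 26.05
tool_pos: [0.5458, 0.2208, 0.1619]
tool_rot: [0.0, 1.0, 0.002, -0.002]
contact_force: [-0.6, -1.2, -3.1]
grip_width: 0.519
finger_force: 82.4
```

carry_out(motion=[[4.1,[0,0,1],0],[4.1,[0,0,2.5],0],[4.1,[0,0,2.5],0],[4.1,[0,0,0.9],0],[4.1,[0,0,0],0],[4.1,[0,0,0],0]])

```text
t: 26.55
tool_pos: [0.5464, 0.2163, 0.0949]
tool_rot: [0.001, 1.0, -0.001, -0.001]
contact_force: [0.5, 0.1, -2.1]
grip_width: 0.513
finger_force: 82.5
```

```bash
python3 - <<'E'
from h import *
p,d=snap('scene'); W=world('scene',d); s=manip.read_state(); print(s['t'],s['tool_pos'],s['contact_force'],s['finger_force'],s['grip_width'])
cv2.imwrite('pics/c7.png',cv2.resize(p[130:250,150:470,::-1],None,fx=2.4,fy=2.4,interpolation=cv2.INTER_CUBIC))
E
```

```text
26.6 [0.54768065 0.21681466 0.09663371] [ 0.03930929 -0.23665945 -1.92525471] 82.4938702583313 0.5160572960355482
```

View pics/c7.png

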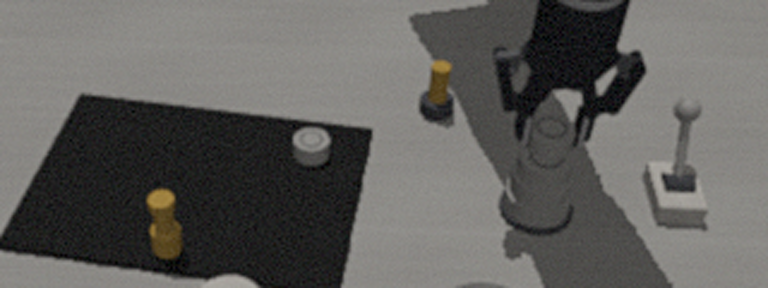

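The 47 mm weight hangs over the three-weight stack (crop (552,140)). I lower it.

carry_out(motion=[[4.1,[0,0,0.8],0],[4.1,[0,0,0.7],0],[4.1,[0,0,0.3],0],[4.1,[0,0,0.1],0],[4.1,[0,0,0.05],0],[4.1,[0,0,0],0]])

```text
t: 27.1
tool_pos: [0.5478, 0.2175, 0.079]
tool_rot: [0.0, 1.0, 0.0, 0.0]
contact_force: [-4.9, -2.3, 7.3]
grip_width: 0.519
finger_force: 83.6
```

carry_out(motion=[[5,[0,0,0],0],[7,[0,0,0],0],[7,[0,0,0],0],[7,[0,0,-2],0],[7,[0,0,-3],0],[7,[0,0,-2],0],[7,[-0.6,2,0],0],[7,[-1,4,0],0],[7,[-1,4,0],0],[7,[-1,4,0],0]])

```text
t: 27.93
tool_pos: [0.511, 0.0765, 0.1471]
tool_rot: [0.0, 1.0, 0.001, 0.001]
contact_force: [0.1, -0.5, 0.1]
grip_width: 0.82
finger_force: 0.0
```

carry_out(motion=[[7,[-1,4,0],0],[7,[-1,3.5,0],0],[7,[-1.2,2.2,0],0],[7,[0,0,0],0]])

```text
t: 28.27
tool_pos: [0.478, -0.0227, 0.1467]
tool_rot: [0.001, 1.0, -0.002, -0.0]
contact_force: [0.6, -0.0, -0.1]
grip_width: 0.819
finger_force: 0.0
```

```bash
python3 - <<'E'
from h import *
EXP['C']=(.546,.217)
Ws=look('CD',{'C':.088}); tilt(Ws,.096)
E
```

```text
t 28.3667 tool [ 0.4794 -0.0201  0.147 ]
C scene [  0.5459   0.2159   0.0943   0.0498 233.    ]
C top [  0.5449   0.2172   0.0972   0.0471 309.    ]
D scene [  0.4781  -0.0217   0.0282   0.0423 135.    ]
D top None
tilt [ 0.0086 -0.0286  0.0946]
tilt [0.025  0.0139 0.0974]
```

carry_out(motion=[[7,[-0.05,0,2],0],[7,[0,0,4],0],[7,[0,0,4],0],[7,[0,0,2.6],0],[7,[0,0,1],0],[7,[0,0,0],0],[3.4,[0,0,0],0],[3.4,[0,0,0],0],[3.4,[0,0,0],0],[3.4,[0,0,0],0]])

```text
t: 29.2
tool_pos: [0.4814, -0.0196, 0.0138]
tool_rot: [0.0, 1.0, -0.0, 0.003]
contact_force: [-0.9, 1.6, 6.7]
grip_width: 0.439
finger_force: 79.8
```

carry_out(motion=[[3.4,[0,0,0],0],[3.4,[0,0,-0.5],0],[3.4,[0,0,-1],0],[3.4,[0,0,-2],0],[3.4,[0,0,-4],0],[3.4,[0,0,-4],0],[3.4,[0,0,-4],0],[3.4,[0,0,-2],0],[3.4,[0,0,0],0]])

```text
t: 29.95
tool_pos: [0.4824, -0.0201, 0.1937]
tool_rot: [0.001, 1.0, -0.0, 0.007]
contact_force: [1.1, 0.0, -1.4]
grip_width: 0.433
finger_force: 80.5
```

carry_out(motion=[[3.4,[0.5,-2,0],0],[3.4,[1,-4,0],0],[3.4,[1,-4,0],0],[3.4,[1,-4,0],0],[3.4,[1,-4,0],0],[3.4,[1,-3.5,0],0],[3.4,[1,-1.7,0],0],[3.4,[0.25,-0.5,0],0],[3.4,[0,0,0],0]])

```text
t: 30.7
tool_pos: [0.5457, 0.2183, 0.1842]
tool_rot: [0.001, 1.0, 0.001, -0.001]
contact_force: [-0.0, -0.2, -1.7]
grip_width: 0.438
finger_force: 80.7
```

carry_out(motion=[[3.4,[0,0,1],0],[3.4,[0,0,2.5],0],[3.4,[0,0,2.2],0],[3.4,[0,0,1],0],[3.4,[0,0,0],0],[3.4,[0,0,0],0]])

```text
t: 31.2
tool_pos: [0.5458, 0.2163, 0.1181]
tool_rot: [0.0, 1.0, -0.001, -0.001]
contact_force: [0.3, 0.3, -1.9]
grip_width: 0.437
finger_force: 80.8
```

```bash
python3 - <<'E'
from h import *
p,d=snap('scene'); W=world('scene',d); s=manip.read_state(); print(s['t'],s['tool_pos'],s['contact_force'],s['finger_force'],s['grip_width'])
cv2.imwrite('pics/c8.png',cv2.resize(p[120:250,300:470,::-1],None,fx=3,fy=3,interpolation=cv2.INTER_CUBIC))
E
```

```text
31.25 [0.54679394 0.21683566 0.11954657] [ 0.66801627  0.25853447 -1.1532785 ] 80.76388120651245 0.4329199730397846
```

View pics/c8.png

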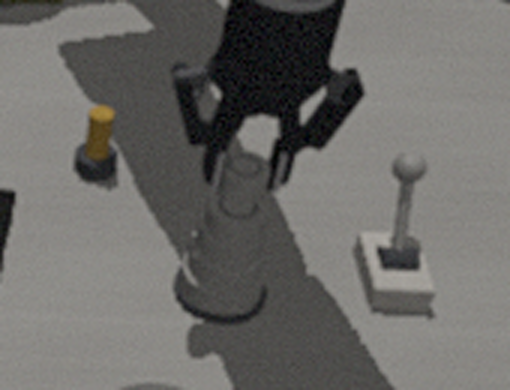

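The 40 mm weight hangs over the four-weight stack (crop (243,185)), and the lever is still shut. I lower and release it.

carry_out(motion=[[3.4,[0,0,0.8],0],[3.4,[0,0,0.7],0],[3.4,[0,0,0.3],0],[3.4,[0,0,0.1],0],[3.4,[0,0,0.05],0],[3.4,[0,0,0],0]])

```text
t: 31.75
tool_pos: [0.5469, 0.2175, 0.1018]
tool_rot: [0.0, 1.0, 0.0, 0.0]
contact_force: [-5.2, -3.3, 9.3]
grip_width: 0.433
finger_force: 82.1
```

carry_out(motion=[[4.3,[0,0,0],0],[6,[0,0,0],0],[7,[0,0,0],0],[7,[0,0,-2],0],[7,[0,0,-4],0],[7,[0,0,-3],0],[7,[-2,-2.5,0],0],[4,[-2.5,-3,0],0],[0,[-2.5,-3,0],0],[0,[-2.5,-3,0],0]])

```text
t: 32.58
tool_pos: [0.4506, 0.3334, 0.1895]
tool_rot: [-0.0, 1.0, -0.001, 0.0]
contact_force: [-0.6, 0.9, 0.2]
grip_width: 0.4
finger_force: 0.0
```

carry_out(motion=[[0,[-2.2,-2.9,0],0],[0,[0,0,0],0],[0,[0,0,0],0]])

```text
t: 32.83
tool_pos: [0.4284, 0.3627, 0.1891]
tool_rot: [0.0, 1.0, 0.002, 0.0]
contact_force: [0.1, -0.7, 0.0]
grip_width: -0.001
finger_force: 0.0
```

```bash
python3 - <<'E'
from h import *
EXP['D']=(.546,.217)
Ws=look('D',{'D':.11}); tilt(Ws,.118)
p=np.load('scene.npz')['p'];q=np.load('top.npz')['p']
a=cv2.resize(p[120:250,300:470,::-1],None,fx=2.3,fy=2.3,interpolation=cv2.INTER_CUBIC)
b=cv2.resize(q[165:295,90:260,::-1],None,fx=2.3,fy=2.3,interpolation=cv2.INTER_CUBIC)
cv2.imwrite('pics/c9.png',np.hstack([a,b]))
E
```

```text
t 32.9333 tool [0.4297 0.3612 0.1891]
D scene [  0.5445   0.2146   0.1164   0.0427 173.    ]
D top [  0.544    0.2174   0.1188   0.0396 234.    ]
tilt [-0.0715 -0.0398  0.1164]
tilt [-0.0218 -0.0184  0.1192]
```

View pics/c9.png

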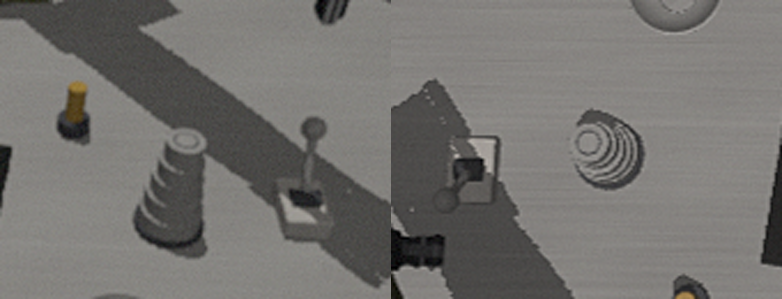

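The full five-weight stack stands flat and centred (left crop (175,185), right (605,150)), and the lever is still shut. Now I push the lever open from the robot's side.

carry_out(motion=[[0,[0,0,3],0],[0,[0,0,4],0],[0,[0,0,3],0],[0,[0,0,0],0],[0,[1.5,0,0],0],[0,[1.5,0,0],0],[0,[1.5,0,0],0],[0,[1.5,0,0],0],[0,[1.5,0,0],0],[0,[1.5,0,0],0]])

```text
t: 33.77
tool_pos: [0.5218, 0.3609, 0.0916]
tool_rot: [-0.001, 1.0, -0.001, 0.001]
contact_force: [-2.1, -0.2, -1.3]
grip_width: -0.005
finger_force: 0.6
```

carry_out(motion=[[0,[1,0,0],0],[0,[0.7,0,0],0],[0,[0.3,0,0],0],[0,[0,0,0],0],[0,[0,0,0],0]])

```text
t: 34.18
tool_pos: [0.5388, 0.361, 0.0903]
tool_rot: [0.0, 1.0, -0.0, -0.001]
contact_force: [-4.1, -2.1, 4.4]
grip_width: -0.001
finger_force: 2.5
```

carry_out(motion=[[0,[0.2,0,0],0],[0,[0.1,0,0],0],[0,[0,0,0],0],[0,[0,0,0],0],[0,[0,0,0],0]])

```text
t: 34.6
tool_pos: [0.5393, 0.361, 0.0903]
tool_rot: [0.001, 1.0, -0.0, -0.004]
contact_force: [-14.0, -2.0, 8.9]
grip_width: -0.0
finger_force: 6.7
```

carry_out(motion=[[0,[-1,0,0],0],[0,[-3,0,0],0],[0,[-4,0,0],0],[0,[-3,0,-1],0],[0,[0,0,-3],0],[0,[0,0,-4],0],[0,[0,0,-4],0],[0,[0,0,0],0],[0,[0,0,0],0]])

```text
t: 35.35
tool_pos: [0.4342, 0.3627, 0.2142]
tool_rot: [-0.002, 1.0, -0.0, 0.004]
contact_force: [-0.8, 0.2, -0.8]
grip_width: 0.0
finger_force: 0.0
```

```bash
python3 - <<'E'
from h import *
EXP['D']=(.546,.217)
Ws=look('D',{'D':.11}); tilt(Ws,.118)
for n in Ws:
    W=Ws[n]; m=(np.hypot(W[...,0]-.555,W[...,1]-.362)<.05)&(W[...,2]>.088)&(W[...,2]<.115);print(n,W[m].min(0),W[m].max(0),np.median(W[m],0))
p=np.load('scene.npz')['p'];q=np.load('top.npz')['p']
a=cv2.resize(p[120:250,300:470,::-1],None,fx=2.3,fy=2.3,interpolation=cv2.INTER_CUBIC)
b=cv2.resize(q[165:295,90:260,::-1],None,fx=2.3,fy=2.3,interpolation=cv2.INTER_CUBIC)
cv2.imwrite('pics/c10.png',np.hstack([a,b]))
E
```

```text
t 35.45 tool [0.4322 0.3612 0.2091]
D scene [  0.5444   0.2149   0.1164   0.0433 174.    ]
D top [  0.5427   0.2177   0.119    0.041  228.    ]
tilt [-0.0831 -0.0471  0.1164]
tilt [0.0092 0.0353 0.1191]
scene [0.556  0.3479 0.0884] [0.5772 0.3721 0.105 ] [0.5696 0.3581 0.0977]
top [0.5508 0.3501 0.09  ] [0.5747 0.3742 0.1117] [0.562  0.36   0.1024]
```

View pics/c10.png

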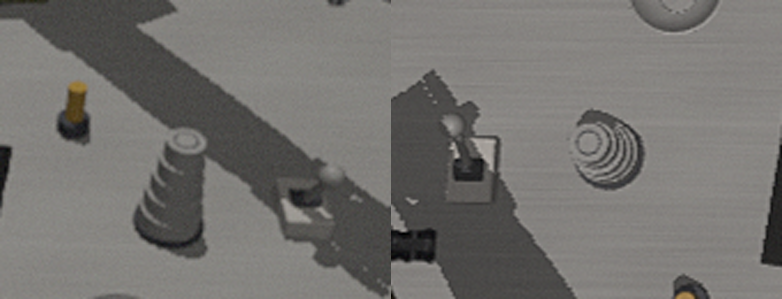

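```bash
python3 - <<'E'
from h import *
np.set_printoptions(precision=4,suppress=True)
for n in('scene','top'):
    W=world(n,np.load(n+'.npz')['d'])
    for r in(.010,.014):
        q=W[(np.hypot(W[...,0]-.5443,W[...,1]-.2163)<r)&(abs(W[...,2]-.118)<.012)]
        print(n,r,len(q),q[:,2].std(),np.linalg.lstsq(np.c_[q[:,:2]-q[:,:2].mean(0),np.ones(len(q))],q[:,2],rcond=None)[0])
E
```

```text
scene 0.01 40 0.0010205715336570245 [-0.021  -0.0313  0.1171]
scene 0.014 75 0.001108844756249328 [-0.0169 -0.0027  0.117 ]
top 0.01 57 0.002099353635397897 [-0.0263 -0.0212  0.1188]
top 0.014 116 0.0021292933029661825 [-0.0124  0.0484  0.119 ]
```

The top weight is flat within measurement noise, and the lever is at its stop with the ball about 38 mm past the pivot. I'm handing in.

```bash
python3 -c "
from workcell import manip
print(manip.job_done())"
```

```text
the job is handed in; nothing more can be done
None
```

The valve was shut, all five weights present (68, 61, 54, 47 and 40 mm; no 33 mm found) were stacked flat and centred on the carrier, the valve was reopened to its stop, and the job was handed in at about 35 s; no verdict was returned.

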